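# Make up the sampling kit and the tying kit

## Robot

A 6-joint arm with a two-finger parallel gripper is mounted at the origin on a cart in front of the work surface, level with it; the furniture and walls round the work are solid. World frame = base frame: x ahead of the robot, y to its left, z up, the work surface at z = 0. Lengths are in m, angles in rad, forces in N, time in s.
With the tool pointing down it reaches from about 0.3 to 0.875 m from the base axis. Payload 4.2 kg.
Tool frame: the origin (TCP) lies at the very end of the fingers, on their centre line; the grasp point (between the pads) lies 19 mm behind it; z points along the fingers, y is the line along which they close (so a half turn about z gives the same grasp; the last joint's range is limited). The gripper opens to 85 mm and grips with 20 to 120 N. Pads are 22 mm wide; open, the fingers measure 114 mm over their backs; the gripper's body (76 mm by 85 mm) begins 54 mm behind the grasp point. The pads swing forward as they close: fully open they stand 13 mm farther back than shut.
Start: joints at [-1.134, 0.32, 1.565, -0, 1.257, -0.02], TCP at [0.254, -0.516, 0.231] pointing down, gripper open.
Joint ranges: [-3.11, 3.11], [-0.84, 2.01], [0.21, 2.61], [-1.34, 4.49], [0.05, 2.63], [-2.56, 2.56]. Speed limits (rad/s): [2.57, 2.57, 3.14, 3.14, 3.14, 3.14].

## Interface

Orientations are given as a unit quaternion [x, y, z, w].
In Python, from cell import move_pose, movel, move_j, gripper_open, close, dwell, ik, state, snapshot, PlanningError, close_job gives the robot as it stands. Calls block until the motion is done:
- move_pose(position, orientation): joint-space move of the TCP to a pose.
- movel(position, velocity=0.15, attitude=None, threshold=None): straight line of the TCP; attitude=None keeps the orientation; velocity is the mean speed in m/s. With threshold (N) it stops when the force on the tool has changed by that much, and returns True; else False.
- move_j(angles): joint-space move.
- gripper_open() and close(): open the fingers fully, or close them until they stop; the grip force is fixed at half the most.
- dwell(seconds).
- ik(position, orientation): joint angles nearest the present ones, or None.
- state(): the state.
- snapshot(name): name is "scene" or "top"; returns a dict with "color" (420x560x3 uint8, blue, green, red), "K" (3x3 intrinsics, pixels), "k1" (the pictures are not rectified: a ray, as slopes to the right and down, at radius r is drawn at 1 + k1 r^2 times it, then the intrinsics apply), "R" (3x3) and "t" (3): a world point X has camera coordinates R X + t. Camera axes: x right, y down, z forward; pixel columns grow to the right and rows downward; lengths in m; the calibration is good to about 2 mm. A picture is of the moment at which its call begins. There is no depth.
A pose or a line that the arm cannot do raises PlanningError and nothing moves.
- close_job(): hands the job in; it is judged then, once.
The state is a dict: "time_s": time; "joints": joint angles; "qd": joint speeds; "tau": joint torques, N m; "position": TCP position; "tcp_rot": TCP orientation; "ft_force": force on the tool from outside, world axes, zero at the start; "torque": the same for the moment, N m; "gripper_width": finger opening in m; "finger_force": force on a finger pad.
Only numpy, scipy, OpenCV 4.12 (cv2) and the standard library are available. Lean on these libraries where they do the work, as an engineer would, in place of code of your own. Each camera call takes 0.05 s, during which the arm holds its last target. There are 200 camera calls.

## Task

Make up two kits: in the tray with the round rubber pad, stand the open sample cup upright in the middle of the pad and lay the felt marker in the narrow compartment; in the tray with the square rubber pad, stand the twist-tie spool upright in the middle of the pad and lay the spring peg in the narrow compartment. Marker and peg lie flat on the tray floor, lengthwise along the compartment. Leave the cup with the lid where it stands.

Things in the scene. Friction and masses are not known exactly. Their poses are not given: they have to be found in the camera images.
- cup: Open white sample cup without a lid, 60 mm across the rim, 48 mm across the foot, 52 mm high, about 20 g, standing upright. Origin: centre of its underside, z up. May be gripped across its whole width from outside.
- marker: Felt marker lying down, 124 mm long along its own y, 18 mm thick, black and white, about 20 g. Origin: on its underside as it first lies, halfway along; it may roll, so use marker_mid for its middle. Its y axis gives the direction of its length. Grip across the barrel.
- marker_mid (a point): Middle of the marker, on its long axis, 9 mm above what it lies on.
- spool: Spool of twist tie, dark flanges, standing upright on a flange, 61 mm across, 40 mm high, about 90 g. Origin: centre of its underside, z up. Grip across the flanges.
- peg: Spring peg (clip for bag mouths) lying flat, 71 mm long along its own y, 21 mm wide along its own x, 10 mm high, about 12 g. Origin: centre of its underside, z up. Rigid: grip it across its 21 mm width.
- sampling_tray: Grey sampling-kit tray, fixed, 22 mm high. Origin: centre of its underside; x, y along its sides (158 mm along x, 178 along y). Walls 4 mm. Divider at y = +7 mm. Wide compartment 150 (x) x 90 mm inside, centre y = -40; in its middle (x = 0) a black rubber pad, round, 78 mm across, top 5 mm above the bench. Narrow compartment 150 (x) x 76 mm inside, centre y = +47, floor 3 mm above the bench.
- tying_tray: Grey tying-kit tray, fixed, 22 mm high. Origin: centre of its underside; x, y along its sides (158 mm along x, 178 along y). Walls 4 mm. Divider at y = +7 mm. Wide compartment 150 (x) x 90 mm inside, centre y = -40; in its middle (x = 0) a black rubber pad, square, 78 mm a side, top 5 mm above the bench. Narrow compartment 150 (x) x 76 mm inside, centre y = +47, floor 3 mm above the bench.
- lidded_cup: Bystander: white sample cup closed with a flat snap lid, 64 mm across, 58 mm high. Origin: centre of its underside. It belongs to no kit and stays where it is.
- label_roll: Bystander: roll of white label paper lying flat between the trays, 82 mm across, 40 mm high, on a low turntable (top of the roll 50 mm above the bench), fixed; a thin strip of paper runs from it to the bench's front edge. Origin: centre of its underside.
Not all that is in view belongs to the job. Leave any red look-alike of the cup alone.

How it is judged:
At the end, for the whole second after the job is handed in: Cup upright on the round pad and spool upright on the square pad, each within 15 mm of the pad's middle along both sides; marker flat in the round-pad tray's narrow compartment, peg flat in the square-pad tray's, both within about 28 degrees of lengthwise; all four at rest (x of cup in the frame of sampling_tray between -0.015 and 0.015 m and y of cup in the frame of sampling_tray between -0.055 and -0.025 m and z of cup in the frame of sampling_tray between 0.001 and 0.009 m and angle between each of cup, spool's own z axis and vertical below 0.1 rad and x of spool in the frame of tying_tray between -0.015 and 0.015 m and y of spool in the frame of tying_tray between -0.055 and -0.025 m and z of spool in the frame of tying_tray between 0.001 and 0.009 m and x of marker_mid in the frame of sampling_tray between -0.018 and 0.018 m and y of marker_mid in the frame of sampling_tray between 0.014 and 0.08 m and z of marker_mid in the frame of sampling_tray between 0.007 and 0.017 m and angle between the y axis of marker and the x axis of sampling_tray, either way round below 0.5 rad and x of peg in the frame of tying_tray between -0.04 and 0.04 m and y of peg in the frame of tying_tray between 0.014 and 0.08 m and z of peg in the frame of tying_tray between -0.002 and 0.008 m and angle between the y axis of peg and the x axis of tying_tray, either way round below 0.5 rad and angle between peg's own z axis and vertical below 0.15 rad and angle between marker's own y axis and vertical between 1.471 and 1.671 rad and linear speed of each of cup, spool, marker, peg below 0.02 m/s); the robot touches nothing.
It fails at once if the lidded cup is disturbed (moved more than 25 mm) (distance of lidded_cup from where it was at the start of the episode above 0.025 m).
It also fails if it takes over 102 s, if anything falls off the work surface, if the arm or the gripper's body presses on something with over 40 N, if the wrist force passes 120 N, or if a joint passes its speed limit or range.

## Working session

There is one attempt and no reset: what is moved stays moved. The work goes in short steps, each a Python script; the robot and the scene stay as the last script left them, time stands still between calls to the robot, and variables do not carry over. Pictures are saved under pics/ and viewed, at most 14 in all, crops included, and the job is handed in when it is done.

```bash
ls; mkdir -p pics; python3 - <<'E'
from cell import *
import cv2
for n in("scene","top"):
    s=snapshot(n); cv2.imwrite(f"pics/{n}0.png",s["color"]); print(n,s["K"],s["k1"],s["R"],s["t"])
print(state())
E
```

```text
pics
scene [[488.41098801   0.         281.67476722]
 [  0.         488.41098801 212.73387696]
 [  0.           0.           1.        ]] 0.038738903334131124 [[-0.83963594 -0.5427866  -0.0198544 ]
 [-0.33118824  0.54060262 -0.77334543]
 [ 0.43049488 -0.64275308 -0.63367392]] [0.48578303 0.28769354 0.78664562]
top [[536.28322999   0.         282.55261111]
 [  0.         536.28322999 213.79786113]
 [  0.           0.           1.        ]] -0.05473485462952062 [[-5.93143604e-03 -9.99982407e-01 -6.29844816e-05]
 [-9.92111737e-01  5.89263778e-03 -1.25218121e-01]
 [ 1.25216290e-01 -6.80235635e-04 -9.92129235e-01]] [-0.04832654  0.64182928  1.21448063]
{'time_s': 0.1, 'joints': array([-1.13398925e+00,  3.20217611e-01,  1.56554400e+00,  1.39631349e-05,
        1.25741368e+00, -1.99786543e-02]), 'qd': array([-0.0014324 , -0.00129095, -0.00386848, -0.00037109,  0.00026126,
       -0.000781  ]), 'tau': array([ 2.91173128e-04, -4.16409552e+01, -2.34706146e+01,  4.06311358e-05,
        4.89303813e-03,  1.23579628e-05]), 'position': array([ 0.25344808, -0.51565451,  0.23057735]), 'tcp_rot': array([ 9.74031711e-01,  2.26410247e-01, -1.57234649e-04, -7.75568997e-04]), 'ft_force': array([ 0.20618948,  0.11010507, -0.03805011]), 'torque': array([ 0.0354317 , -0.04469325,  0.01154837]), 'finger_force': 0.0, 'gripper_width': 0.08526879030047801}
```

View pics/scene0.png

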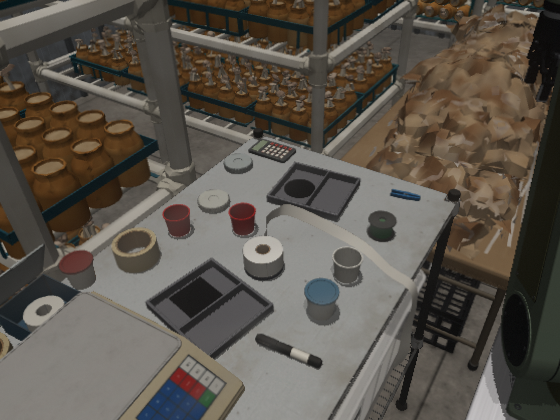

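View pics/top0.png

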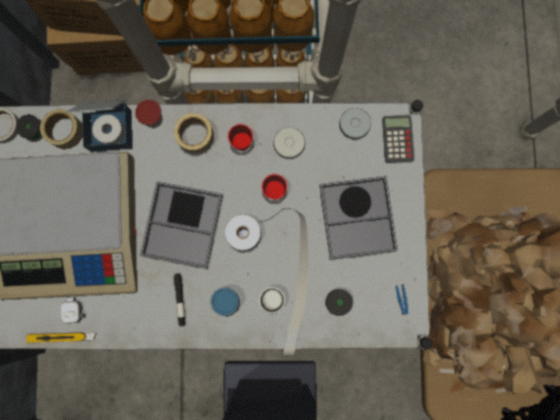

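```bash
cat > h.py <<'E'
import numpy as np, cv2
from scipy.spatial.transform import Rotation as Ro
def ray(s,px,z):
    """pixels (N,2) -> world points on plane z"""
    px=np.atleast_2d(px).astype(float); K=s["K"]
    d=(px-[K[0,2],K[1,2]])/K[0,0]; u=d.copy()
    for _ in range(10): u=d/(1+s["k1"]*(u**2).sum(1,keepdims=True))
    R=s["R"]; C=-R.T@s["t"]; w=np.c_[u,np.ones(len(u))]@R
    return C+w*((z-C[2])/w[:,2])[:,None]
def proj(s,X):
    c=np.atleast_2d(X)@s["R"].T+s["t"]; u=c[:,:2]/c[:,2:]
    u=u*(1+s["k1"]*(u**2).sum(1,keepdims=True))
    return u*s["K"][0,0]+[s["K"][0,2],s["K"][1,2]]
def blob(mask,x0,y0,x1,y1):
    m=np.zeros(mask.shape,np.uint8); m[y0:y1,x0:x1]=mask[y0:y1,x0:x1]*255
    c=max(cv2.findContours(m,cv2.RETR_EXTERNAL,cv2.CHAIN_APPROX_NONE)[0],key=cv2.contourArea)
    return c[:,0,:]
E
python3 - <<'E'
from cell import *
from h import *
s=snapshot("top"); im=s["color"]
g=im.max(2)
for n,p in dict(bench=(260,330),traywall=(325,215),floor=(360,240),pad=(355,202),cup=(272,299),spool=(345,305),marker=(179,290),peg=(401,299)).items(): print(n,im[p[1],p[0]])
c=cv2.resize(im[165:335,130:430],None,fx=2.6,fy=2.6,interpolation=cv2.INTER_CUBIC)
cv2.imwrite("pics/crop1.png",cv2.convertScaleAbs(c,alpha=1.3))
E
```

```text
bench [140 148 148]
traywall [91 90 92]
floor [115 114 115]
pad [30 33 33]
cup [177 190 189]
spool [46 52 55]
marker [28 34 35]
peg [130 113  97]
```

View pics/crop1.png

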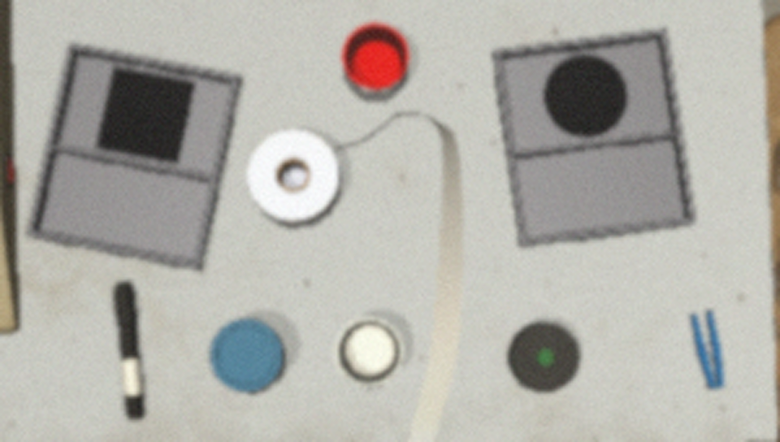

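```bash
cat > meas.py <<'E'
from cell import *
from h import *
s=snapshot("top"); im=s["color"].astype(int); g=im.max(2); b,gr,r=[im[...,i] for i in range(3)]
out={}
def ax(px,z):
    rc=cv2.minAreaRect((ray(s,px,z)[:,:2]*1000).astype(np.float32)); return rc
def show(n,px,z):
    rc=ax(px,z); p=cv2.boxPoints(rc); e=[p[1]-p[0],p[2]-p[1]]; L=max(e,key=np.linalg.norm)
    print(n,"c",np.round(rc[0],1),"size",np.round(sorted(rc[1]),1),"long axis deg",round(float(np.degrees(np.arctan2(L[1],L[0]))),1)); return rc
for n,bx in dict(ty=(138,178,228,272),sa=(314,172,402,262)).items():
    show(n+"_tray",blob(g<128,*bx),.022)
    show(n+"_pad",blob(g<62,*bx),.005)
show("marker",blob((g<75)|(g>165),168,268,194,330),.009)
show("markerdark",blob((g<75),168,268,194,330),.009)
show("spool",blob(g<85,320,282,360,322),.040)
show("peg",blob(b-r>15,392,278,414,320),.010)
show("cupin",blob(g>165,258,285,286,313),.0)
show("lid",blob(b-r>30,205,280,245,320),.058)
row=g[299,250:296]; print(row, g[278:322,272])
E
python3 meas.py
```

```text
ty_tray c [619.6 187.9] size [168.  185.2] long axis deg -11.2
ty_pad c [659.4 181.7] size [76.1 76.3] long axis deg 78.4
sa_tray c [ 634.5 -230.5] size [165.9 185.6] long axis deg 6.9
sa_pad c [ 675.  -227.3] size [70.8 72.8] long axis deg 89.7
marker c [471.2 194.9] size [17.  64.9] long axis deg 7.3
markerdark c [471.2 194.9] size [17.  64.9] long axis deg 7.3
spool c [ 437.7 -180.6] size [56.9 59.9] long axis deg 89.5
peg c [ 439.9 -333.9] size [22.5 68.3] long axis deg 12.5
cupin c [443.1 -25.9] size [37.6 38. ] long axis deg 89.7
lid c [441.1  80.6] size [56.8 58.4] long axis deg 0.2
[160 160 153 156 157 159 156 159 165 159 121  86  96 141 167 174 185 191
 190 191 191 190 188 189 193 192 189 191 193 188 180 148 110 120 153 151
 137 132 139 153 154 155 159 154 159 163] [157 155 154 154 155 151 147 141 145 152 134 123 154 180 190 192 191 190
 189 193 192 188 193 189 189 191 190 188 186 173 152 118  88  95 124 139
 138 145 155 155 158 155 155 157]
```

```bash
cat > m2.py <<'E'
from cell import *
from h import *
s=snapshot("top"); im=s["color"].astype(int); g=im.max(2)
def pca(n,m,x0,y0,x1,y1,z):
    ys,xs=np.nonzero(m[y0:y1,x0:x1]); P=ray(s,np.c_[xs+x0,ys+y0],z)[:,:2]*1000
    rc=cv2.minAreaRect(P.astype(np.float32)); c=P.mean(0); w,v=np.linalg.eigh(np.cov((P-c).T)); a=v[:,1]*np.sign(v[0,1])
    print(n,"mean",c.round(1),"rect",np.round(rc[0],1),np.round(rc[1],1),"axis",np.degrees(np.arctan2(a[1],a[0])).round(1),len(P)); return rc
pca("marker",(g<85)|(g>172),170,268,192,330,.009)
pca("peg",im[...,0]-im[...,2]>12,392,278,414,320,.008)
for z in(.02,.03,.05): pca("cup",g<130,256,284,287,315,z)
C={"cup":(.443,-.025,.052,.03),"cupfoot":(.443,-.025,0,.024),"spool":(.438,-.181,.04,.0305),"lid":(.441,.081,.058,.032),"sap":(.675,-.227,.005,.039)}
q=snapshot("scene"); vis=[]
for S in(q,s):
    I=cv2.convertScaleAbs(S["color"],alpha=1.3)
    for x,y,z,r in C.values():
        t=np.linspace(0,2*np.pi,60); p=proj(S,np.c_[x+r*np.cos(t),y+r*np.sin(t),0*t+z])
        for a in p: I[int(round(a[1])),int(round(a[0]))]=(0,255,0)
    vis.append(I)
a=cv2.resize(vis[0][170:370,230:430],(400,400)) ; b=cv2.resize(vis[1][230:330,200:300],(400,400))
cv2.imwrite("pics/ov.png",np.hstack([a,b]))
E
python3 m2.py
```

```text
marker mean [450.6 193.2] rect [443.5 191.7] [120.6  18.4] axis 5.9 298
peg mean [ 438.7 -334.5] rect [ 439.4 -334.2] [68.5 22.9] axis 10.2 230
cup mean [436.4 -22.4] rect [440.4 -25.1] [53.7 53.2] axis 69.7 156
cup mean [436.8 -22.6] rect [440.7 -25.3] [53.3 52.8] axis 69.7 156
cup mean [437.5 -23.1] rect [441.4 -25.8] [52.4 51.9] axis 69.7 156
```

View pics/ov.png

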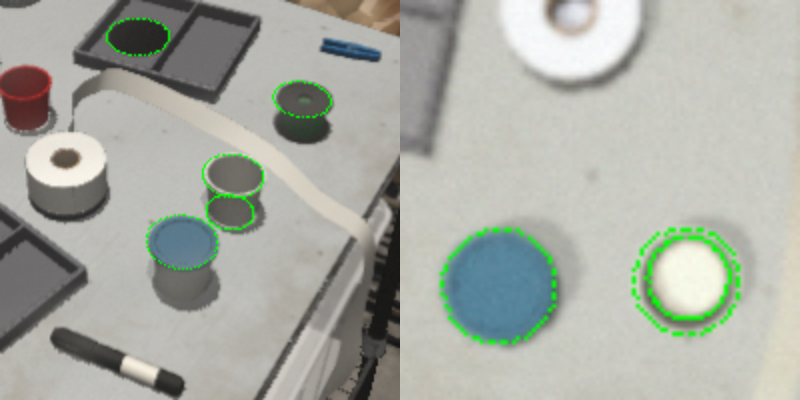

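```bash
cat >> h.py <<'E'
from cell import *
def quat(close_deg,pos):
    """tool down, fingers closing along close_deg (mod 180); choose the turn nearest the present joints"""
    q0=state()["joints"]; best=None
    for k in(-1,0,1,2):
        a=np.radians(close_deg+90+180*k)/2; Q=[np.cos(a),np.sin(a),0,0]; j=ik(pos,Q)
        if j is not None and (best is None or np.abs(j-q0).max()<best[0]): best=(np.abs(j-q0).max(),Q,j)
    return best[1]
H=.2
def go(x,y,z,deg,v=.12):
    p=[x,y,H]; move_pose(p,quat(deg,p)); movel([x,y,z],v)
def up(): 
    p=state()["position"]; movel([p[0],p[1],H],.25)
def pick(x,y,z,deg):
    go(x,y,z,deg); close(); w=state()["gripper_width"]; up(); s=state(); print("pick w",round(w,4),round(s["gripper_width"],4),s["finger_force"],"t",s["time_s"])
def place(x,y,z,deg,v=.08):
    go(x,y,z,deg,v); gripper_open(); up(); print("placed t",state()["time_s"])
def pic(n,boxes=None):
    s=snapshot("top"); q=snapshot("scene")
    cv2.imwrite(f"pics/{n}.png",np.hstack([cv2.resize(cv2.convertScaleAbs(s["color"][165:335,130:430],alpha=1.3),(400,227)),cv2.resize(cv2.convertScaleAbs(q["color"][130:370,140:440],alpha=1.3),(400,320))[:227]]) if 0 else np.vstack([cv2.resize(cv2.convertScaleAbs(s["color"][165:335,130:430],alpha=1.3),(525,298)),cv2.resize(cv2.convertScaleAbs(q["color"][150:320,140:440],alpha=1.3),(525,298))]))
E
sed -i 's/np.hstack(\[.*\]) if 0 else //' h.py
python3 - <<'E'
from h import *
pick(.440,-.334,.003,100.2)
place(.5755,.1985,.020,-11.2)
pic("a")
E
```

```text
pick w 0.0181 0.0183 58.641796128067654 t 4.675
placed t 10.5833
```

View pics/a.png

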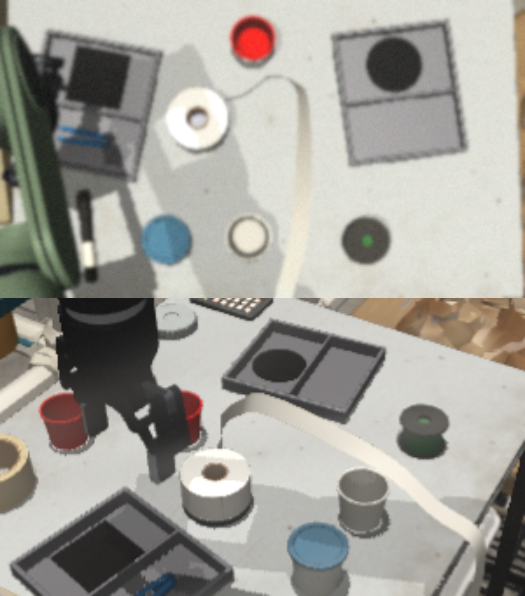

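The peg lies lengthwise in the tying tray's narrow compartment, at about (85,135) in the upper half. Next is the marker.

```bash
python3 - <<'E'
from h import *
pick(.4435,.1925,.005,95.9)
place(.5885,-.238,.021,6.9)
pick(.442,-.0255,.015,0)
pic("b")
E
```

```text
pick w 0.0159 0.0158 58.592573404312134 t 15.2417
placed t 21.2167
pick w 0.057 0.0579 63.747721107210964 t 25.2
```

View pics/b.png

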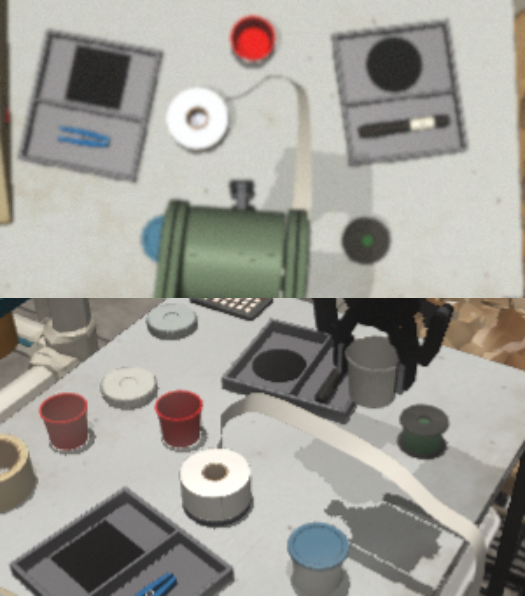

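The marker and peg lie lengthwise in their compartments, at (405,126) and (83,135). The cup is held upright. I'll place it, then do the spool.

```bash
python3 - <<'E'
from h import *
place(.675,-.2273,.0205,96.9,.06)
pick(.4377,-.1806,.004,90)
place(.6594,.1817,.0095,78.8,.06)
p=[.3,-.4,.25]; move_pose(p,quat(30,p))
pic("c")
s=snapshot("top"); im=s["color"].astype(int); g=im.max(2)
for n,z,m,x,y in(("cup",.02,g>165,.675,-.2273),("spool",.045,g<85,.6594,.1817)):
    c,r=proj(s,[x,y,z])[0].astype(int); 
    P=ray(s,blob(m,c-22,r-22,c+22,r+22),z)[:,:2].astype(np.float32); print(n,cv2.minEnclosingCircle(P*1000))
E
```

```text
placed t 30.8833
pick w 0.0588 0.0591 64.41723754629493 t 34.925
placed t 41.1167
cup ((671.9287719726562, -224.73526000976562), 19.90230941772461)
spool ((662.2697143554688, 191.58982849121094), 67.73112487792969)
```

View pics/c.png

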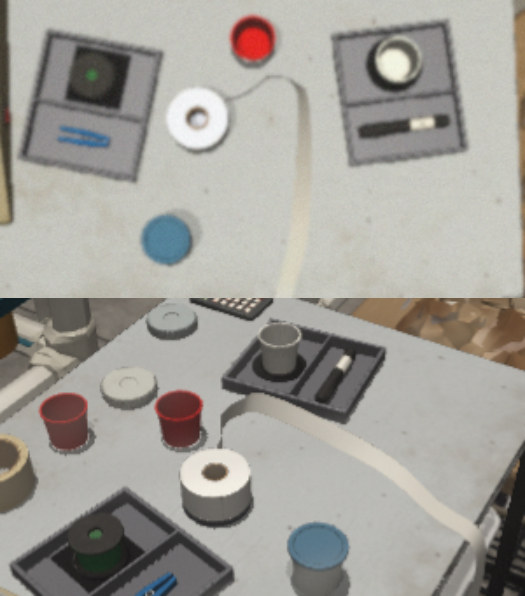

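Everything is in its tray. I'll check that the spool, cup and peg are centred and level, using outline overlays in both views.

```bash
python3 - <<'E'
from h import *
s=snapshot("top"); im=s["color"].astype(int)
m=im[...,1]-np.maximum(im[...,0],im[...,2])>12
ys,xs=np.nonzero(m[180:225,165:205]); print("hub",len(xs),ray(s,[xs.mean()+165,ys.mean()+180],.043).round(4))
q=snapshot("scene"); vis=[]
C=[(.675,-.2273,.057,.03),(.675,-.2273,.005,.024),(.6594,.1817,.045,.0305),(.6594,.1817,.005,.0305)]
for S,bx in((s,((150,170,240),(315,170,405))),(q,((145,260,275),(260,150,370)))):
    I=cv2.convertScaleAbs(S["color"],alpha=1.7)
    for x,y,z,r in C:
        t=np.linspace(0,2*np.pi,40)
        for a in proj(S,np.c_[x+r*np.cos(t),y+r*np.sin(t),0*t+z]): I[int(round(a[1])),int(round(a[0]))]=(0,255,255)
    vis.append(np.hstack([cv2.resize(I[y:y+(x1-x),x:x1],(300,300)) for x,y,x1 in bx]))
cv2.imwrite("pics/d.png",np.vstack(vis))
E
```

```text
hub 38 [[0.658  0.1831 0.043 ]]
```

View pics/d.png

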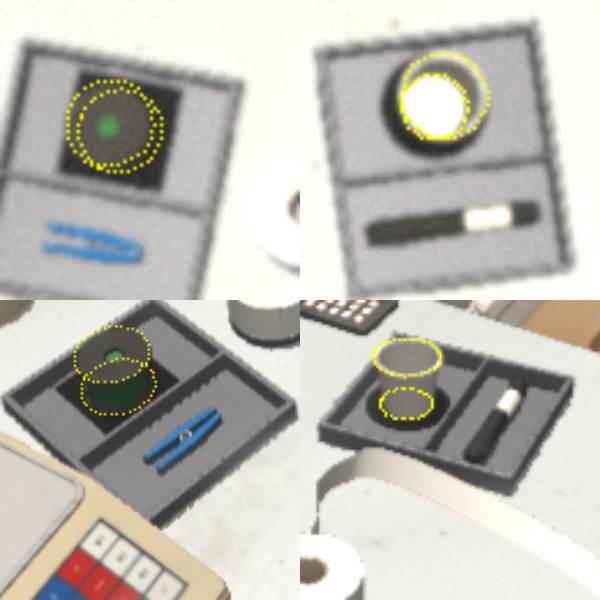

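The drawn outlines match the spool and cup, within a few mm and upright. The peg and marker lie flat, and the lidded cup hasn't moved.

```bash
python3 -c "
from cell import *
print(close_job())"
```

```text
the job is handed in; nothing more can be done
None
```

Both kits are made up and the job is handed in: in the last images all four items sat correctly in their trays, the lidded cup had not moved, and the last placement ended at 41 s of the 102 s; no verdict was returned.

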